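# Stand the leaning book back up and close the row with the bookend

## Task

One blue book on the coffee corner's book rack has slumped against the row: push its foot in until it stands upright, flat against the standing books. Only then slide the marble bookend along the rack until it is snug against that book, so that it cannot slump again. Only push, never lift or carry the book or the bookend, and leave the standing books in place and the mug, sugar jar, canister and cups alone.

Things in the scene. Friction and masses are not known exactly. Their poses are not given: they have to be found in the camera images.
- rack: Fixed wooden rack: base board 160 (x) by 500 mm (y), 12 mm thick; at one end an upright panel 190 mm tall. Origin: on the table under the middle of the panel's inner face. y runs along the row from the panel to the board's open end (y = 0.48), x across the row, z up. Row at x = 0: three upright books (y = 0 to 0.104), the leaning book, free board, the bookend.
- lean_book: Leaning blue hardback, rigid, 120 (x) by 34 (y) by 170 mm tall (z), 450 g. Foot on the board, top slumped 0.45 rad towards the panel onto the third standing book; outer (+y) face looks up and out, its bottom edge 15 mm above the board. Origin: centre of underside. Pushed low towards the row (3-12 N) its foot slides in and it rises; home: outer face at rack y = 0.136-0.139.
- book_a: Upright hardback, dark red covers, loose, the same size as the leaning book (120 by 34 by 170 mm tall, 450 g). One of three standing side by side against the rack's end panel (their order varies). Origin: centre of its underside; z up, y along its thickness.
- book_b: Upright hardback, dark green covers, loose, the same size as the leaning book (120 by 34 by 170 mm tall, 450 g). One of three standing side by side against the rack's end panel (their order varies). Origin: centre of its underside; z up, y along its thickness.
- book_c: Upright hardback, black covers, loose, the same size as the leaning book (120 by 34 by 170 mm tall, 450 g). One of three standing side by side against the rack's end panel (their order varies). Origin: centre of its underside; z up, y along its thickness.
- bookend: Bookend: loose marble block with a brass top, 110 (x, across the row) by 70 (y, along it) by 110 mm tall, 800 g, on the rack's board, 120 mm or more beyond the leaning book's foot, roughly square to the row and in line with it. Origin: centre of its underside; z up. Slides when pushed low (4-10 N); can tip when pushed high.
- mug: White mug, 80 mm across, 90 mm tall, on the table on the robot's side of the rack's end panel. Origin: centre of its underside.
- sugar_jar: Amber glass jar with a steel cap, 70 mm across, 110 mm tall, on the table beyond the rack. Origin: centre of its underside.
- canister: Yellow canister, 72 mm across, 130 mm tall, on the table beyond the rack. Origin: centre of its underside.
- cup_stack: Stack of paper cups, brown sides and white rims, 82 mm across, 130 mm tall, light, on the table beyond the rack. Origin: centre of its underside.
There are look-alikes about, which are no part of the job. What is shaped like the lean_book but turquoise is not meant. What is shaped like the bookend but pink is not meant.

How it is judged:
By the outcome, as a careful person would: the job done as asked, in the order asked, and still so for the second after the job is handed in, with the robot touching nothing.
It also fails if it takes over 56 s, if anything falls off the work surface, if the arm or the gripper's body presses on something with over 40 N, if the wrist force passes 120 N, or if a joint passes its speed limit or range.

## Robot

A 6-joint arm with a two-finger parallel gripper is mounted at the origin on the work surface. World frame = base frame: x ahead of the robot, y to its left, z up, the work surface at z = 0. Lengths are in m, angles in rad, forces in N, time in s.
With the tool pointing down it reaches from about 0.3 to 0.775 m from the base axis. Payload 14.6 kg.
Tool frame: the origin (TCP) lies at the very end of the fingers, on their centre line; the grasp point (between the pads) lies 19 mm behind it (ctrl.grasp_offset is the distance from the TCP to the grasp point, in m); x points along the fingers, y is the direction in which the jaws open and shut, and the axes are right-handed (so a half turn about x gives the same grasp; the last joint's range is limited). The gripper opens to 94 mm and grips with 3 to 60 N. Pads are 16 mm wide; open, the fingers measure 119 mm over their backs; the gripper's body (75 mm by 177 mm) begins 78 mm behind the grasp point.
Start: joints at [1.057, 0.3, 1.521, -0, 1.321, -0.067], TCP at [0.238, 0.496, 0.174] pointing down, gripper open.
Joint ranges: [-3.03, 3.03], [-0.79, 2.21], [0.23, 2.52], [-1.04, 4.18], [0, 3.07], [-2.55, 2.55]. Speed limits (rad/s): [2.22, 2.22, 2.57, 3.14, 3.14, 3.14].

## Interface

Orientations are given as [roll, pitch, yaw] about the fixed x, y, z axes, in that order (R = Rz(yaw) Ry(pitch) Rx(roll)).
In Python, from station import ctrl gives the robot as it stands. The module is installed in compiled form; this text tells all that it offers.
- The arm moves only by the tool send_rows, never from a script. Its argument "rows" is a list that holds one entry, the list of rows, each a list of 4 numbers: the shift along the world's x, y, z in mm, then the turn about the world's z in rad. A call has 1 to 12 rows; each row shifts and turns the commanded pose from where the row before left it; what a row does not reach is not made up. A row lasts 1/10 s, in which the tool goes at most 50 mm and 8.59 degrees, less where a joint would pass 70% of its speed; a pose out of reach is approached as far as the arm can. A call is refused whole if a number of a shift passes 50 or a number of a turn 0.15, either way. A call with a gripper value outside its range is refused whole. "grip" is the gripper's target within -1 to 1 (shut at 1, half-way at 0, fully open at -1), set as the call begins (left out, the last holds). The fingers move at their own pace and stop on an object; "newtons" is the grip in N (left out, the last holds). Time passes only in rows, so rows that do not move let the fingers close. It gives the time, the measured TCP pose, the force and the opening at its end, in the units of the state.
- ctrl.get_obs(): the state, without advancing time (a new reading comes with each control period).
- ctrl.camera(name): name is "scene" or "top" or "wrist"; returns (picture, depth): 420x560x3 uint8, red, green, blue; 420x560 float32, m along the optical axis (not along the pixel's ray), 0 where there is no reading.
- ctrl.camera_params(name): a dict with "vertical_fov" (degrees; the focal length in pixels is half the picture's height over the tangent of half this angle, whatever the lens; pixels are square), "cx", "cy" (the principal point, pixels), "k1" (the pictures are not rectified: a ray, as slopes to the right and down, at radius r is drawn at 1 + k1 r^2 times it, then the intrinsics apply), "cam_to_world" (4x4, takes a point from camera to world coordinates); the wrist camera has in their place "mount" (4x4, takes a point from camera to tool coordinates, whose origin is the TCP and whose axes are the tool frame's). Camera axes: x right, y up, looking along -z (the intrinsics and any distortion apply to the point x, -y, -z); pixel columns grow to the right and rows downward; lengths in m; the calibration is good to about 2 mm. A picture is of the moment at which its call begins: read the wrist's pose just before it. camera_params takes no time and is no camera call.
- ctrl.hand_in(): hands the job in, once; it reports no verdict.
The state is a dict: "time_s": time; "qpos": joint angles; "joint_vel": joint speeds; "tau": joint torques, N m; "ee_pos": TCP position; "eef_rot": TCP orientation; "force": force on the tool from outside, world axes, zero at the start; "moment": the same for the moment, N m; "grip_width": finger opening in m.
Only numpy, scipy, OpenCV 4.12 (cv2) and the standard library are available. Lean on these libraries where they do the work, as an engineer would, in place of code of your own. Each camera call takes 0.05 s, during which the arm holds its last target.

## Working session

There is one attempt and no reset: what is moved stays moved. The work goes in short steps, Python scripts to look and compute and a tool call to move; the robot and the scene stay as the last step left them, time stands still between calls to the robot, and variables do not carry over. Pictures are saved under pics/ and viewed, and the job is handed in when it is done.

Besides the shell and the picture viewer there is one more tool, called after "Call:" as name([rows], argument=value, ...), one row to a line, values as JSON. send_rows: Moves the arm, as the interface text tells. Its arguments: {"type":"object","properties":{"rows":{"type":"array"},"grip":{"type":"number"},"newtons":{"type":"number"}},"required":["rows"]}

```bash
mkdir -p pics; cat > h.py <<'E'
import numpy as np, cv2
from station import ctrl
def world(name,pic,depth,par,T=None):
    H,W=depth.shape
    f=H/2/np.tan(np.radians(par['vertical_fov'])/2)
    u,v=np.meshgrid(np.arange(W),np.arange(H))
    K=np.array([[f,0,par['cx']],[0,f,par['cy']],[0,0,1.]])
    p=cv2.undistortPoints(np.stack([u,v],-1).reshape(-1,1,2).astype(float),K,np.array([par['k1'],0,0,0.]))
    p=p.reshape(H,W,2)
    c=np.stack([p[...,0]*depth,-p[...,1]*depth,-depth],-1)
    M=par['cam_to_world'] if T is None else T
    M=np.array(M)
    return c@M[:3,:3].T+M[:3,3]
def shot(name,tag):
    pic,d=ctrl.camera(name)
    cv2.imwrite(f'pics/{tag}.png',pic[...,::-1]); np.savez(f'pics/{tag}.npz',pic=pic,d=d)
    return pic,d
E
python3 - <<'E'
from h import *
print(ctrl.get_obs())
for n in ['scene','top']:
    shot(n,n+'0'); print(ctrl.camera_params(n))
E
```

```text
{'time_s': 0.0, 'qpos': array([ 1.05740342e+00,  3.00505863e-01,  1.52156200e+00,  1.07353978e-05,
        1.32072008e+00, -6.66086547e-02]), 'joint_vel': array([ 4.04634950e-04,  9.00882745e-05,  8.31141543e-04,  2.72857177e-05,
       -3.61430228e-04, -1.76167565e-04]), 'tau': array([ 1.72010099e-03, -5.31794930e+01, -3.52750075e+01,  7.09187379e-02,
        2.41974351e-02, -7.66186781e-05]), 'ee_pos': array([0.23749469, 0.49575061, 0.17387536]), 'eef_rot': array([-1.64610411,  1.56960099, -2.09289103]), 'force': array([0.23030381, 0.49207282, 0.70513002]), 'moment': array([-0.05106099,  0.00756181,  0.01277313]), 'grip_width': 0.0939172467338561}
{'vertical_fov': 55.281700733352324, 'cx': 284.7982733567145, 'cy': 208.02058268816378, 'k1': 0.013671781233136721, 'cam_to_world': array([[-0.36192615, -0.88178777,  0.3024232 ,  0.80054318],
       [ 0.93220287, -0.34141067,  0.12015228,  0.01780252],
       [-0.0026983 ,  0.32540603,  0.94557054,  0.9161226 ],
       [ 0.        ,  0.        ,  0.        ,  1.        ]])}
{'vertical_fov': 43.742096243243616, 'cx': 285.64717516341494, 'cy': 210.64322477790168, 'k1': -0.16104705905651578, 'cam_to_world': array([[-0.00534309,  0.98677637, -0.16199951,  0.32311364],
       [-0.99996453, -0.00632723, -0.00555971, -0.09307636],
       [-0.00651119,  0.16196406,  0.98677518,  1.34835049],
       [ 0.        ,  0.        ,  0.        ,  1.        ]])}
```

View pics/scene0.png

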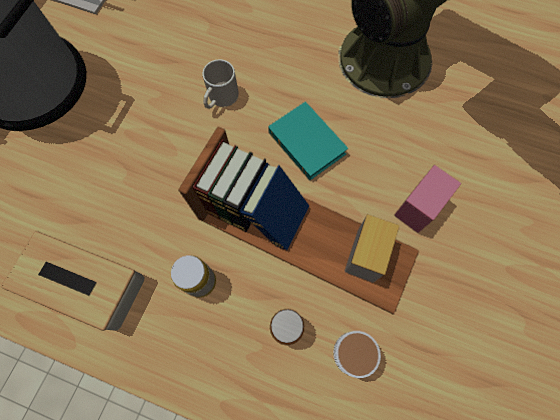

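View pics/top0.png

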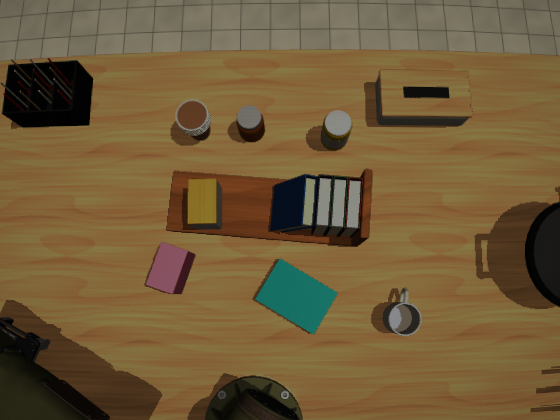

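The scene view shows the rack running from its panel at (205,175) to its open end at (400,285). The blue leaning book is at (280,210). Candidates:
- **Book:** blue at (280,210) on the rack fits. Turquoise at (308,140) lies on the table and is a look-alike.
- **Bookend:** brass top at (375,245) on the rack fits. Pink at (428,198) is a look-alike.

Next I'll measure them and check in an enlarged crop.

```bash
python3 - <<'E'
from h import *
for n in ['scene','top']:
    z=np.load(f'pics/{n}0.npz');pic,d=z['pic'],z['d'];P=world(n,pic,d,ctrl.camera_params(n))
    hsv=cv2.cvtColor(pic,cv2.COLOR_RGB2HSV)
    ok=d>0
    h,s,v=[hsv[...,i].astype(int) for i in range(3)]
    x,y,zz=P[...,0],P[...,1],P[...,2]
    near=ok
    # rack board: height 0.012, reddish
    board=ok&(abs(zz-0.012)<0.006)&(h<11)&(s>140)
    k,lab,st,_=cv2.connectedComponentsWithStats(board.astype(np.uint8))
    i=1+np.argmax(st[1:,4]); m=lab==i
    print(n,'board',m.sum(),np.median(zz[m]),cv2.minAreaRect((P[m][:,:2]*1000).astype(np.float32)), cv2.boxPoints(cv2.minAreaRect((P[m][:,:2]*1000).astype(np.float32))).round())
    brass=ok&(h>18)&(h<32)&(s>130)&(abs(zz-.122)<.012)
    k,lab,st,_=cv2.connectedComponentsWithStats(brass.astype(np.uint8))
    i=1+np.argmax(st[1:,4]); m=lab==i
    r=cv2.minAreaRect((P[m][:,:2]*1000).astype(np.float32))
    print('brass',m.sum(),np.median(zz[m]),r,cv2.boxPoints(r).round())
    blue=ok&(h>105)&(h<125)&(s>120)&(zz>.02)
    k,lab,st,_=cv2.connectedComponentsWithStats(blue.astype(np.uint8))
    i=1+np.argmax(st[1:,4]); m=lab==i
    Q=P[m]; c=Q.mean(0);U,S,Vt=np.linalg.svd(Q-c,full_matrices=False)
    print('blue',st[i],c,Vt[2],Q.min(0),Q.max(0))
    panel=ok&(abs(zz-.19)<.006)&(h<15)&(s>100)
    print('panel',panel.sum()); Q=P[panel];r=cv2.minAreaRect((Q[:,:2]*1000).astype(np.float32));print(r,cv2.boxPoints(r).round())
    tops=ok&(abs(zz-.182)<.01)&(s<70); Q=P[tops];r=cv2.minAreaRect((Q[:,:2]*1000).astype(np.float32));print('booktops',tops.sum(),cv2.boxPoints(r).round())
pic=np.load('pics/scene0.npz')['pic'];cv2.imwrite('pics/crop0.png',cv2.resize(pic[110:320,170:470],None,fx=2.6,fy=2.6)[...,::-1])
E
```

```text
scene board 8 0.011072041484378015 ((506.53021240234375, 173.25489807128906), (4.228359222412109, 15.794864654541016), 86.52479553222656) [[499. 172.]
 [514. 171.]
 [515. 175.]
 [499. 176.]]
brass 1744 0.1213746943165489 ((551.2067260742188, 115.75897216796875), (109.5338363647461, 69.13905334472656), 0.6306411027908325) [[496. 150.]
 [497.  81.]
 [606.  82.]
 [606. 151.]]
blue [ 236  163   73   87 2410] [ 0.55036048 -0.09658623  0.11426717] [0.1037669  0.85914714 0.50109742] [ 0.48179363 -0.16668659  0.02818787] [ 0.60903308 -0.04597313  0.18064494]
panel 710
((335.60443115234375, -170.2974090576172), (94.64635467529297, 583.134521484375), 61.37199783325195) [[  57.  -72.]
 [ 569. -352.]
 [ 614. -268.]
 [ 102.   11.]]
booktops 2873 [[  16.   69.]
 [ 329. -829.]
 [ 783. -671.]
 [ 470.  227.]]
top board 6 0.01370035187396057 ((855.5015869140625, 522.4517211914062), (12.329322814941406, 1.6432161331176758), 12.817008018493652) [[849. 522.]
 [850. 520.]
 [862. 523.]
 [861. 525.]]
brass 1281 0.12204446562713067 ((549.6033935546875, 114.96846771240234), (108.94580841064453, 68.37063598632812), 0.6321826577186584) [[495. 149.]
 [496.  80.]
 [604.  81.]
 [604. 150.]]
blue [ 271  175   47   56 1588] [ 0.54337828 -0.09663231  0.11659755] [0.08305874 0.85877357 0.50557809] [ 0.48136795 -0.15967156  0.03071039] [ 0.60411394 -0.04823539  0.18574572]
panel 641
((531.294921875, -251.2899932861328), (54.35975646972656, 159.58587646484375), 84.93627166748047) [[ 449. -271.]
 [ 608. -285.]
 [ 613. -231.]
 [ 454. -217.]]
booktops 1844 [[  65.  -84.]
 [ 390. -437.]
 [1177.  287.]
 [ 852.  640.]]
```

View pics/crop0.png

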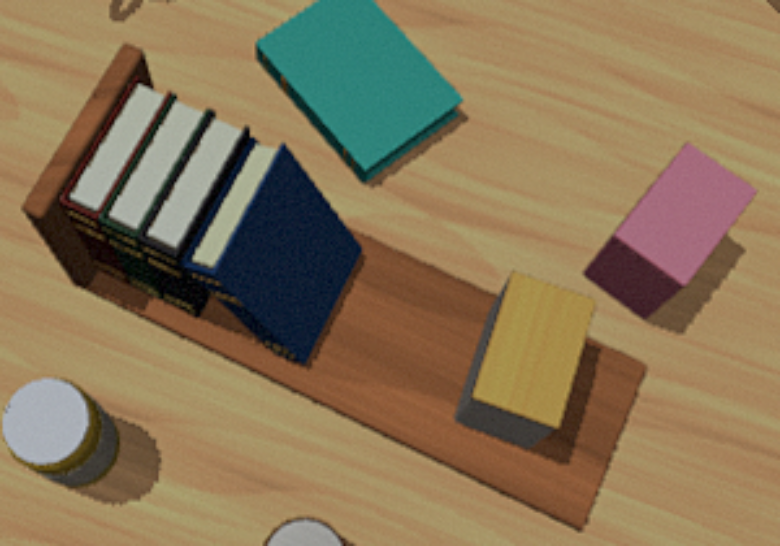

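```bash
python3 - <<'E'
from h import *
for n,px in [('scene',[(340,265),(310,250)]),('top',[(245,210),(235,220)])]:
    z=np.load(f'pics/{n}0.npz');pic,d=z['pic'],z['d'];P=world(n,pic,d,ctrl.camera_params(n))
    hsv=cv2.cvtColor(pic,cv2.COLOR_RGB2HSV)
    for a,b in px: print(hsv[b,a],P[b,a])
    h,s,v=[hsv[...,i].astype(int) for i in range(3)]
    x,y,zz=P[...,0],P[...,1],P[...,2]
    reg=(d>0)&(x>.4)&(x<.7)&(y>-.35)&(y<.3)
    def rect(m,t):
        m=cv2.morphologyEx(m.astype(np.uint8),cv2.MORPH_OPEN,np.ones((2,2)))
        k,lab,st,_=cv2.connectedComponentsWithStats(m,connectivity=4)
        i=1+np.argmax(st[1:,4]);m=lab==i;r=cv2.minAreaRect((P[m][:,:2]*1000).astype(np.float32))
        print(n,t,m.sum(),np.median(zz[m]).round(4),np.round(r[1],1),cv2.boxPoints(r).round().tolist()); return m
    rect(reg&(h<13)&(s>110)&(v<150)&(zz<.03)&(zz>0),'board')
    rect(reg&(h<14)&(s>90)&(abs(zz-.19)<.008),'panel')
    rect(reg&(s<75)&(v>120)&(abs(zz-.182)<.008),'tops')
    # blue plane & edges
    m=reg&(h>100)&(h<125)&(s>110)&(zz>.02)
    k,lab,st,_=cv2.connectedComponentsWithStats(m.astype(np.uint8));i=1+np.argmax(st[1:,4]);m=cv2.erode((lab==i).astype(np.uint8),np.ones((5,5)))>0
    Q=P[m]; c=Q.mean(0)
    for _ in range(3):
        w=np.linalg.svd(Q-c,full_matrices=False)[2][2]; e=(Q-c)@w; Q=Q[abs(e)<.004]; c=Q.mean(0)
    w*=np.sign(w[2]); print('blue plane',c,w,'tilt from vert',np.arcsin(w[2]),'rowdir ang',np.arctan2(w[0],w[1]))
E
```

```text
[ 12 156 139] [0.59385394 0.06933538 0.01269812]
[ 12 159 128] [ 0.58580541 -0.0060282   0.0126194 ]
scene board 4137 0.0114 [304.9 357. ] [[346.0, 96.0], [580.0, -174.0], [810.0, 26.0], [576.0, 296.0]]
scene panel 679 0.1891 [443.2 115.7] [[451.0, -255.0], [522.0, -346.0], [872.0, -73.0], [801.0, 18.0]]
scene tops 594 0.1766 [368.9  76.4] [[478.0, -161.0], [515.0, -228.0], [838.0, -49.0], [801.0, 18.0]]
blue plane [ 0.54886148 -0.09192242  0.11100159] [0.07965283 0.88937667 0.45018282] tilt from vert 0.4669700683157887 rowdir ang 0.08932197469936602
[ 11 192 113] [0.54473099 0.01977258 0.01283268]
[ 11 191 103] [0.51865223 0.0454796  0.01311877]
top board 5194 0.0122 [497.7 256.8] [[285.0, -163.0], [511.0, -285.0], [748.0, 153.0], [522.0, 275.0]]
top panel 611 0.1895 [ 50.2 180.1] [[447.0, -302.0], [627.0, -316.0], [630.0, -266.0], [451.0, -252.0]]
top tops 434 0.1772 [ 52.1 290.8] [[303.0, -141.0], [571.0, -254.0], [591.0, -206.0], [323.0, -93.0]]
blue plane [ 0.54062961 -0.0927167   0.11457955] [0.08025346 0.88919053 0.45044377] tilt from vert 0.4672623260388036 rowdir ang 0.09001063775490245
```

```bash
cat >> h.py <<'E'
def rays(pts,par,zp,M=None,H=420):
    f=H/2/np.tan(np.radians(par['vertical_fov'])/2)
    K=np.array([[f,0,par['cx']],[0,f,par['cy']],[0,0,1.]])
    p=cv2.undistortPoints(np.array(pts,float).reshape(-1,1,2),K,np.array([par['k1'],0,0,0.])).reshape(-1,2)
    M=np.array(par['cam_to_world'] if M is None else M)
    D=np.c_[p[:,0],-p[:,1],-np.ones(len(p))]@M[:3,:3].T
    return M[:3,3]+D*((zp-M[2,3])/D[:,2])[:,None]
E
python3 - <<'E'
from h import *
for n in ['scene','top']:
    z=np.load(f'pics/{n}0.npz');pic=z['pic'];par=ctrl.camera_params(n)
    hsv=cv2.cvtColor(pic,cv2.COLOR_RGB2HSV)
    s=pic.shape
    u,v=np.meshgrid(np.arange(s[1]),np.arange(s[0]))
    W=rays(np.stack([u,v],-1).reshape(-1,2),par,.012).reshape(s)
    m=(hsv[...,0]<13)&(hsv[...,1]>(135 if n=='scene' else 165))&(hsv[...,2]<160)
    m=cv2.morphologyEx(m.astype(np.uint8),cv2.MORPH_OPEN,np.ones((3,3)))
    k,lab,st,_=cv2.connectedComponentsWithStats(m); 
    lb=lab[265,340] if n=='scene' else lab[210,245]
    m=lab==lb
    cv2.imwrite(f'pics/m_{n}.png',cv2.resize((m*255).astype(np.uint8),None,fx=1,fy=1))
    cn=max(cv2.findContours(m.astype(np.uint8),0,cv2.CHAIN_APPROX_NONE)[0],key=len)
    h=cv2.approxPolyDP(cv2.convexHull(cn),4,True).reshape(-1,2)
    Wp=rays(h,par,.012)
    for a,b in zip(h,Wp): print(n,a,b.round(4))
E
python3 -c "
import cv2,numpy as np
cv2.imwrite('pics/mm.png',np.vstack([cv2.imread('pics/m_scene.png')[100:350],cv2.imread('pics/m_top.png')[100:300]]))"
```

```text
scene [343 252] [0.5627 0.0662 0.012 ]
scene [349 251] [0.5555 0.0783 0.012 ]
scene [362 297] [0.6437 0.1375 0.012 ]
scene [320 276] [0.6336 0.0354 0.012 ]
top [371 172] [ 0.6441 -0.3107  0.012 ]
top [367 237] [ 0.4724 -0.2947  0.012 ]
top [353 244] [ 0.4546 -0.2581  0.012 ]
top [167 229] [0.4961 0.2232 0.012 ]
top [174 172] [0.648  0.2094 0.012 ]
```

View pics/mm.png

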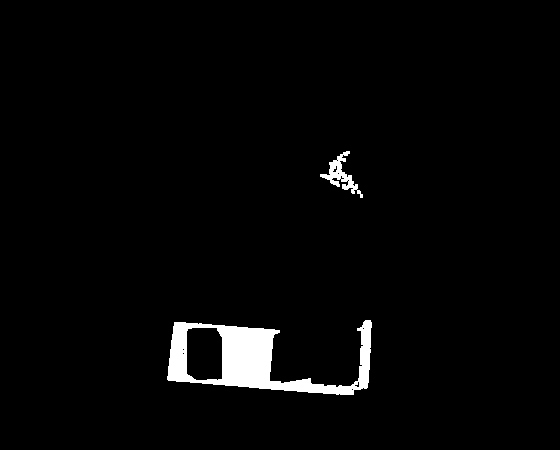

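Top view (mask at lower left): board end corners at pixels (167,229) and (174,172). This gives a rack angle of about 0.089 rad and an origin near (0.529, -0.260). The crop confirms the blue slumped book and the brass-topped bookend. Next: tool axes and obstacle positions.

```bash
cat >> h.py <<'E'
from scipy.spatial.transform import Rotation as Ro
O=np.array([.5293,-.2596]);A=.089
X=np.array([np.cos(A),-np.sin(A)]);Y=np.array([np.sin(A),np.cos(A)])
def w2r(p): q=np.array(p)[...,:2]-O; return np.stack([q@X,q@Y],-1)
def r2w(x,y): return O+x*X+y*Y
def tool():
    o=ctrl.get_obs();R=Ro.from_euler('xyz',o['eef_rot']).as_matrix()
    return o,R
E
python3 - <<'E'
from h import *
o,R=tool();print(R.round(3)); a=np.arctan2(R[1,1],R[0,1]);print('jaw ang',a,'target',-A,'or',np.pi-A)
print('gap',r2w(0,.27),'behind',r2w(-.012,.45),'home',r2w(0,.146))
z=np.load('pics/top0.npz');P=world('top',z['pic'],z['d'],ctrl.camera_params('top'))
for n,(u,v) in dict(can=(338,120),sugar=(250,116),cups=(193,112),mug=(404,318),pink=(168,268)).items(): print(n,np.median(P[v-3:v+4,u-3:u+4].reshape(-1,3),0).round(3),w2r(np.median(P[v-3:v+4,u-3:u+4].reshape(-1,3),0)).round(3))
E
```

```text
[[-0.001  0.432  0.902]
 [-0.001  0.902 -0.432]
 [-1.    -0.001 -0.   ]]
jaw ang 1.1239656817254513 target -0.089 or 3.052592653589793
gap [0.55329829 0.00933137] behind [0.55734464 0.18968554] home [ 0.54227685 -0.11417785]
can [ 0.746 -0.216  0.13 ] [0.212 0.063]
sugar [0.765 0.001 0.111] [0.212 0.281]
cups [0.771 0.141 0.13 ] [0.205 0.421]
mug [ 0.264 -0.386  0.006] [-0.253 -0.149]
pink [0.39  0.195 0.109] [-0.179  0.44 ]
```

Call:
send_rows([
  [[0,0,45,-0.12],[0,0,45,-0.12],[28,-42,0,-0.12],[32,-38,0,-0.12],[32,-38,0,-0.12],[32,-38,0,-0.12],[32,-38,0,-0.12],[32,-38,0,-0.12],[32,-38,0,-0.12],[32,-38,0,-0.13],[30,-40,0,0],[30,-40,0,0]],
], grip=0)

```text
time_s: 1.3
ee_pos: [0.5502, 0.1065, 0.2642]
eef_rot: [-1.431, 1.57, -3.088]
force: [0.7, 0.1, -0.1]
grip_width: 0.0471
```

```bash
cat > st.py <<'E'
from h import *
o,R=tool();p=o['ee_pos'];print(o['time_s'],p.round(4),'rack',w2r(p).round(4),'jawerr',((np.arctan2(R[1,1],R[0,1])+A+1.57)%np.pi-1.57).round(4),'grip',o['grip_width'],'F',o['force'].round(2),'q6',o['qpos'][5])
E
python3 st.py
```

```text
1.3 [0.5502 0.1065 0.2642] rack [-0.0117  0.3665] jawerr 0.0027 grip 0.04710062417570235 F [ 0.74  0.08 -0.07] q6 0.2121423199918302
```

Call:
send_rows([
  [[1,-48,0,0],[2,-49,0,0],[0,0,-45,0],[0,0,-45,0],[0,0,-45,0],[0,0,-45,0],[0,0,-30,0],[0,0,-20,0],[0,0,0,0]],
])

```text
time_s: 2.2
ee_pos: [0.5506, 0.0115, 0.0316]
eef_rot: [-1.531, 1.565, 3.096]
force: [0.4, 0.2, 0.8]
grip_width: 0.047
```

```bash
python3 st.py; python3 - <<'E'
from h import *
shot('scene','scene1');shot('top','top1')
a=cv2.imread('pics/scene1.png')[100:320,150:470];cv2.imwrite('pics/s1.png',cv2.resize(a,None,fx=2.4,fy=2.4))
E
```

```text
2.2 [0.5506 0.0115 0.0316] rack [-0.0029  0.2719] jawerr 0.003 grip 0.046971956576577954 F [0.37 0.24 0.84] q6 0.04030779653383962
```

View pics/s1.png

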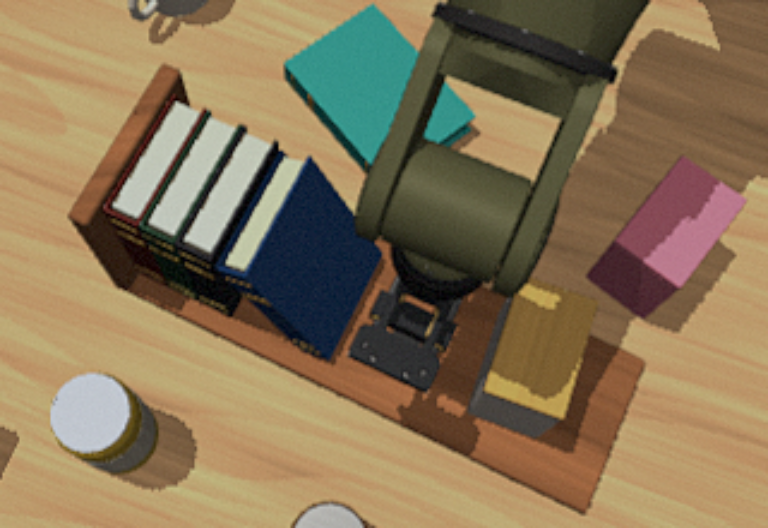

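The gripper stands in the gap at crop (400,340), clear of the book foot and the bookend. I'll push low first.

Call:
send_rows([
  [[-1,-20,-1,0],[-1,-15,0,0],[-1,-10,0,0],[-0.4,-5,0,0],[-0.4,-4,0,0],[-0.4,-4,0,0],[-0.4,-4,0,0],[-0.4,-4,0,0],[-0.4,-3,0,0],[0,0,0,0]],
])

```text
time_s: 3.3
ee_pos: [0.5469, -0.0578, 0.0334]
eef_rot: [-2.689, 1.571, 1.937]
force: [0.2, -0.3, 0.0]
grip_width: 0.0468
```

```bash
python3 st.py; python3 - <<'E'
from h import *
shot('scene','scene2')
a=cv2.imread('pics/scene2.png')[100:320,150:470];cv2.imwrite('pics/s2.png',cv2.resize(a,None,fx=2.4,fy=2.4))
E
```

```text
3.3 [ 0.5469 -0.0578  0.0334] rack [-0.0004  0.2026] jawerr 0.0027 grip 0.046808974327961196 F [ 0.2  -0.3   0.03] q6 -0.0857181595789951
```

View pics/s2.png

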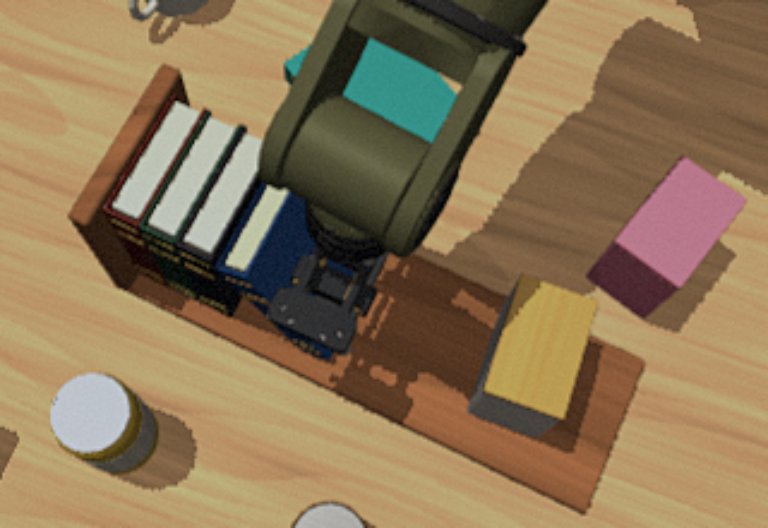

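The force reads about 0 and the foot still looks to be at crop (330,355), so I may not have touched it yet. I'll measure the foot edge.

```bash
python3 - <<'E'
from h import *
z=0.0268
for n,pts in [('scene',[(290,249),(308,210)]),('top',[(270,231),(276,191)])]:
    W=rays(pts,ctrl.camera_params(n),z);print(n,W.round(4),w2r(W).round(4))
a=cv2.imread('pics/scene2.png')[150:270,220:340];cv2.imwrite('pics/s2b.png',cv2.resize(a,None,fx=5,fy=5,interpolation=cv2.INTER_CUBIC))
a=cv2.imread('pics/scene0.png')[150:270,220:340];cv2.imwrite('pics/s0b.png',cv2.resize(a,None,fx=5,fy=5,interpolation=cv2.INTER_CUBIC))
E
```

```text
scene [[ 0.6034 -0.0487  0.0268]
 [ 0.5011 -0.0428  0.0268]] [[ 0.055   0.2167]
 [-0.0474  0.2135]]
top [[ 0.4878 -0.0455  0.0268]
 [ 0.5915 -0.061   0.0268]] [[-0.0603  0.2095]
 [ 0.0443  0.2033]]
```

View pics/s2b.png

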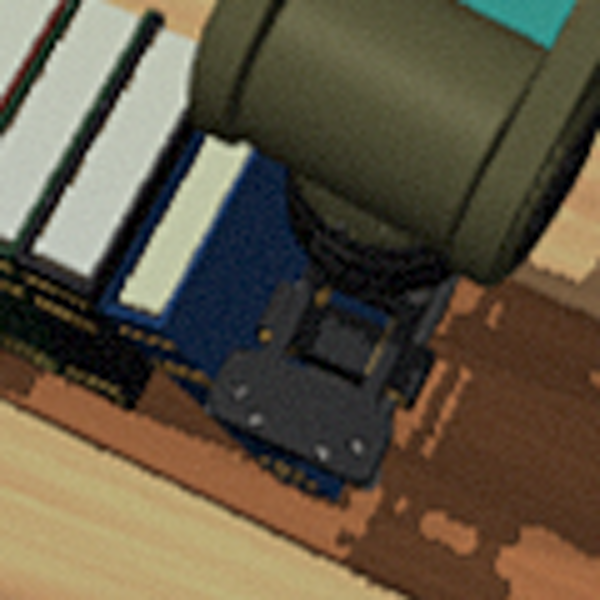

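View pics/s0b.png

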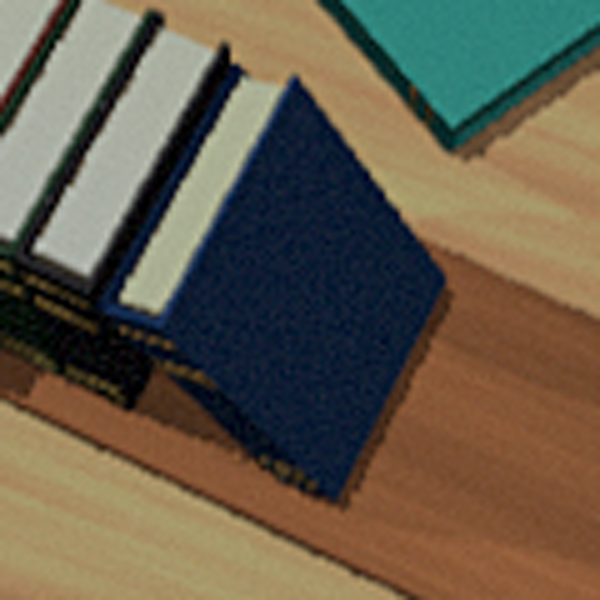

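```bash
python3 - <<'E'
from h import *
shot('wrist','w2');p=ctrl.camera_params('wrist');print(p); o=ctrl.get_obs();print(o['ee_pos'],o['force'],o['time_s'])
E
```

```text
{'vertical_fov': 62.05967347549805, 'cx': 285.2029238331409, 'cy': 215.92603026722725, 'k1': -0.08569486064318531, 'mount': array([[-8.39982017e-04,  2.81203709e-01, -9.59647731e-01,
        -2.10314159e-01],
       [ 9.99999620e-01,  1.37486689e-05, -8.71273379e-04,
        -8.77229560e-04],
       [-2.31811427e-04, -9.59648099e-01, -2.81203614e-01,
        -8.17897556e-02],
       [ 0.00000000e+00,  0.00000000e+00,  0.00000000e+00,
         1.00000000e+00]])}
[ 0.54697647 -0.05755999  0.03344946] [-0.80551171  0.24580706 -0.85367865] 3.4
```

View pics/w2.png

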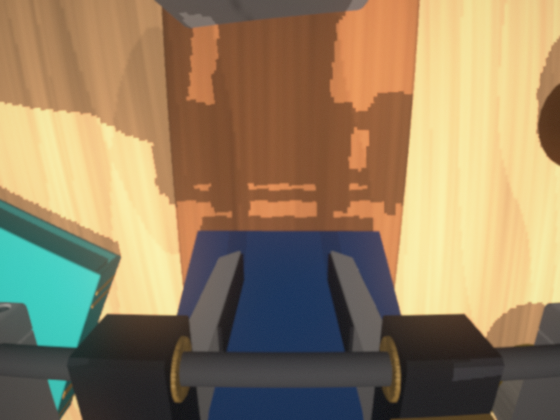

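The wrist view shows the fingertips at (240,255) and (330,255), drawn over the blue face. The foot edge is at row 231, which doesn't match my frame. I'll check it with the wrist depth.

```bash
python3 - <<'E'
from h import *
z=np.load('pics/w2.npz');o,R=tool();T=np.eye(4);T[:3,:3]=R;T[:3,3]=o['ee_pos'];par=ctrl.camera_params('wrist')
P=world('wrist',z['pic'],z['d'],par,T@par['mount'])
print(R.round(3))
for n,(u,v) in dict(foot=(285,233),foot2=(285,238),face=(285,270),face2=(285,320),tipL=(234,260),tipR=(338,260),tL2=(220,290),edgeboard=(285,222),board=(285,150),bkend=(265,10)).items(): print(n,P[v,u].round(4),w2r(P[v,u]).round(4))
E
```

```text
[[-0.     0.996 -0.086]
 [ 0.    -0.086 -0.996]
 [-1.    -0.    -0.   ]]
foot [ 0.5468 -0.0501  0.0294] [-0.0012  0.2102]
foot2 [ 0.5467 -0.0515  0.035 ] [-0.0012  0.2088]
face [ 0.5456 -0.0635  0.0568] [-0.0012  0.1968]
face2 [ 0.5443 -0.0785  0.0857] [-0.0011  0.1817]
tipL [ 0.5206 -0.046   0.0772] [-0.0276  0.2119]
tipR [ 0.5742 -0.0502  0.0783] [0.0261 0.2125]
tL2 [ 0.5193 -0.0455  0.1104] [-0.029   0.2124]
edgeboard [ 0.547 -0.048  0.012] [-0.0012  0.2123]
board [0.5512 0.0014 0.0125] [-0.0013  0.2619]
bkend [0.547  0.0815 0.0324] [-0.0126  0.3413]
```

```bash
python3 - <<'E'
from h import *
z=np.load('pics/w2.npz');o,R=tool();T=np.eye(4);T[:3,:3]=R;T[:3,3]=o['ee_pos'];par=ctrl.camera_params('wrist')
M=T@par['mount'];P=world('wrist',z['pic'],z['d'],par,M); print('cam',M[:3,3])
for u in (225,238,340,350):
  for v in range(240,312,6): print(u,v,z['pic'][v,u],w2r(P[v,u]).round(4),P[v,u,2].round(4))
a=z['pic'][215:335,170:400];cv2.imwrite('pics/w2c.png',cv2.resize(a,None,fx=3.4,fy=3.4,interpolation=cv2.INTER_CUBIC)[...,::-1])
E
```

```text
cam [0.55314034 0.02399769 0.24376525]
225 240 [58 62 91] [-0.0391  0.208 ] 0.0368
225 246 [55 62 91] [-0.0387  0.2052] 0.04
225 252 [55 61 90] [-0.0381  0.203 ] 0.0446
225 258 [110 101  97] [-0.0325  0.2124] 0.0758
225 264 [110 103  99] [-0.0315  0.2118] 0.082
225 270 [110 102  98] [-0.0305  0.2116] 0.0886
225 276 [107 100  96] [-0.0293  0.2117] 0.0955
225 282 [107 100  96] [-0.0284  0.2116] 0.1013
225 288 [108 102  98] [-0.0272  0.2122] 0.1082
225 294 [105  98  94] [-0.0266  0.2115] 0.1121
225 300 [77 71 68] [-0.0263  0.21  ] 0.1146
225 306 [44 39 37] [-0.0254  0.2105] 0.1202
238 240 [49 56 82] [-0.0311  0.2074] 0.0351
238 246 [48 56 83] [-0.0305  0.2053] 0.0403
238 252 [100  95  95] [-0.027   0.2116] 0.0655
238 258 [84 77 75] [-0.026   0.2115] 0.0736
238 264 [49 41 42] [-0.0254  0.2105] 0.079
238 270 [38 32 33] [-0.0244  0.2105] 0.0863
238 276 [37 32 34] [-0.0245  0.2073] 0.0865
238 282 [37 34 34] [-0.0245  0.2046] 0.0875
238 288 [35 34 33] [-0.0244  0.2022] 0.0894
238 294 [33 33 34] [-0.0245  0.1988] 0.0892
238 300 [34 37 50] [-0.0246  0.1955] 0.0894
238 306 [36 51 79] [-0.0263  
[... 356 characters left out ...]
.102
340 288 [40 38 40] [0.0235 0.2099] 0.1035
340 294 [31 29 33] [0.0224 0.2105] 0.1101
340 300 [30 28 31] [0.0223 0.2084] 0.1115
340 306 [31 29 32] [0.0221 0.2067] 0.1135
350 240 [54 61 92] [0.0402 0.2078] 0.0358
350 246 [52 60 92] [0.0393 0.2058] 0.0411
350 252 [50 60 91] [0.039  0.2029] 0.0438
350 258 [105  98  97] [0.0329 0.2122] 0.0749
350 264 [109 101  97] [0.0315 0.2123] 0.0829
350 270 [107 101  96] [0.0303 0.2122] 0.0897
350 276 [106 100  97] [0.0292 0.2121] 0.096
350 282 [106 100  97] [0.0281 0.212 ] 0.1019
350 288 [105  99  96] [0.027  0.2122] 0.108
350 294 [107 100  97] [0.0265 0.2111] 0.1112
350 300 [104  98  95] [0.0253 0.2121] 0.118
350 306 [101  97  93] [0.0247 0.2114] 0.1214
```

View pics/w2c.png

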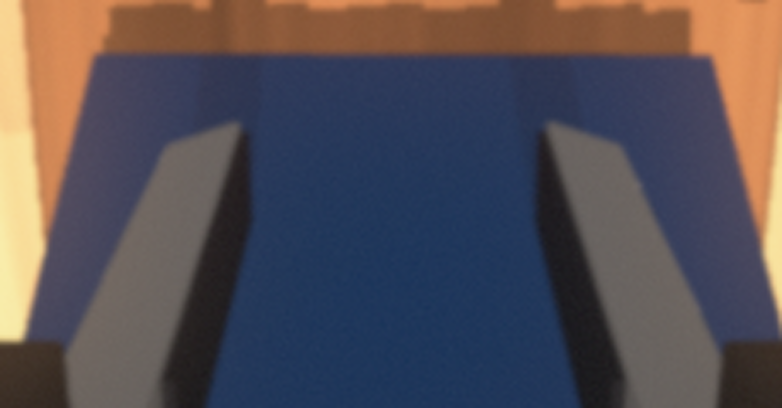

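The fingers seem to end at z≈0.068, above the commanded TCP of 0.033, so the book hasn't been touched. The fingertips may reach further when shut. I'll back off, shut them and look.

Call:
send_rows([
  [[2,25,0,0],[1,15,0,0],[0,0,0,0],[0,0,0,0],[0,0,0,0],[0,0,0,0],[0,0,0,0]],
], grip=1, newtons=10)

```text
time_s: 4.1
ee_pos: [0.55, -0.0181, 0.0334]
eef_rot: [-0.152, 1.571, -1.809]
force: [0.2, 0.1, 0.1]
grip_width: 0.0006
```

```bash
python3 st.py; python3 - <<'E'
from h import *
o,R=tool();pic,d=shot('wrist','w3');T=np.eye(4);T[:3,:3]=R;T[:3,3]=o['ee_pos'];par=ctrl.camera_params('wrist')
M=T@par['mount'];P=world('wrist',pic,d,par,M)
for u in (270,278,285,292,300):
  for v in range(150,340,8): 
    q=w2r(P[v,u]); print(u,v,pic[v,u],q.round(4),P[v,u,2].round(4)) if P[v,u,2]>.02 and q[1]>.21 else 0
E
```

```text
4.1 [ 0.55   -0.0181  0.0334] rack [-0.0009  0.2424] jawerr 0.0024 grip 0.0006464402134256282 F [0.21 0.14 0.08] q6 -0.01279196149184489
270 262 [114 102  96] [-0.0093  0.2521] 0.0807
270 270 [114 103  98] [-0.009   0.2517] 0.0895
270 278 [111 102  96] [-0.0086  0.2519] 0.0985
270 286 [109 100  94] [-0.0083  0.2518] 0.106
270 294 [108 100  95] [-0.008   0.2519] 0.1133
270 302 [106  99  94] [-0.0078  0.2516] 0.1193
270 310 [105 100  95] [-0.0076  0.2509] 0.1242
270 318 [35 33 32] [-0.0056  0.2753] 0.1677
270 326 [33 29 31] [-0.0054  0.2755] 0.1715
270 334 [31 29 30] [-0.0053  0.2762] 0.1757
278 254 [117 103  96] [-0.0055  0.2518] 0.0695
278 262 [114 103  96] [-0.0053  0.2515] 0.0793
278 270 [113 103  97] [-0.0051  0.2518] 0.0897
278 278 [111 101  96] [-0.005  0.252] 0.0985
278 286 [109 101  96] [-0.0048  0.2516] 0.1056
278 294 [109 101  97] [-0.0047  0.2518] 0.1132
278 302 [105  98  95] [-0.0046  0.2519] 0.1198
278 310 [104  98  94] [-0.0045  0.2515] 0.1252
278 318 [62 58 56] [-0.0036  0.2753] 0.1678
278 326 [61 56 55] [-0.0035  0.2756] 0.1716
278 334 [60 56 56] [-0.0035  0.2753] 0.17
[... 585 characters left out ...]

292 302 [107 100  96] [0.0011 0.251 ] 0.1183
292 310 [104  97  95] [0.0009 0.252 ] 0.126
292 318 [72 68 66] [0.0009 0.2513] 0.1305
292 326 [70 66 64] [0.0007 0.2521] 0.1367
292 334 [69 66 64] [0.0007 0.2512] 0.1402
300 254 [179 123  89] [0.0063 0.2517] 0.0693
300 262 [114 103  97] [0.0059 0.2521] 0.0807
300 270 [112 101  95] [0.0055 0.2514] 0.0887
300 278 [111 102  96] [0.0052 0.2515] 0.0976
300 286 [109 101  96] [0.0048 0.2517] 0.1057
300 294 [108 102  96] [0.0046 0.2515] 0.1126
300 302 [107 100  96] [0.0043 0.2518] 0.1197
300 310 [104  98  95] [0.0041 0.2514] 0.125
300 318 [33 31 31] [0.0019 0.2756] 0.1682
300 326 [32 30 32] [0.0018 0.2755] 0.1714
300 334 [31 31 32] [0.0017 0.2754] 0.1745
```

View pics/w3.png

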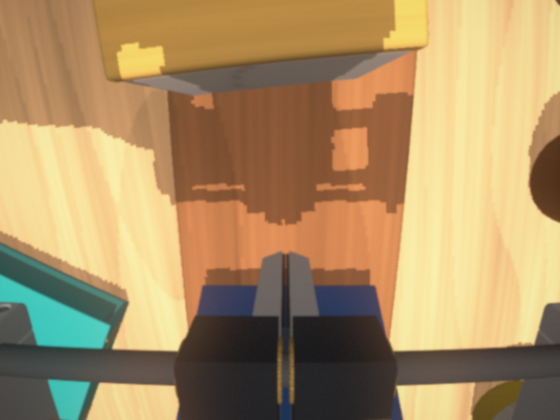

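The shut fingers show at (285,253), with their ends at z≈0.067 while the TCP reads 0.033. So the real tips sit about 34 mm above the reported TCP. I'll check the height of the gripper body in the same picture before going lower.

```bash
python3 - <<'E'
from h import *
o,R=tool();d=np.load('pics/w3.npz');pic,d=d['pic'],d['d'];T=np.eye(4);T[:3,:3]=R;T[:3,3]=o['ee_pos'];par=ctrl.camera_params('wrist')
P=world('wrist',pic,d,par,T@par['mount'])
for u,v in [(230,322),(230,350),(230,390),(340,330),(340,400),(100,360),(15,320),(15,380),(550,330),(285,400),(262,20),(262,75)]: print(u,v,pic[v,u],w2r(P[v,u]).round(4),P[v,u,2].round(4))
s=np.load('pics/scene2.npz');Q=world('s',s['pic'],s['d'],ctrl.camera_params('scene'))
print('scene2 gripper (TCP z .0334)'); 
for u,v in [(262,232),(285,240),(290,222),(300,230)]: print(u,v,s['pic'][v,u],w2r(Q[v,u]).round(4),Q[v,u,2].round(4))
E
```

```text
230 322 [49 38 37] [-0.0152  0.2759] 0.1705
230 350 [36 30 27] [-0.0137  0.2757] 0.1808
230 390 [40 37 36] [-0.0134  0.2691] 0.1855
340 330 [37 32 32] [0.0109 0.2763] 0.1742
340 400 [35 35 37] [0.0098 0.2669] 0.186
100 360 [81 77 72] [-0.0453  0.2695] 0.1778
15 320 [82 84 80] [-0.0741  0.2729] 0.168
15 380 [75 75 71] [-0.0737  0.2582] 0.1743
550 330 [87 80 77] [0.0704 0.2697] 0.1674
285 400 [31 51 84] [-0.0016  0.1774] 0.0956
262 20 [186 139  69] [-0.0094  0.3538] 0.1225
262 75 [102  91  83] [-0.0118  0.3407] 0.0857
scene2 gripper (TCP z .0334)
262 232 [40 42 48] [0.087 0.173] 0.2037
285 240 [90 88 86] [0.0823 0.2179] 0.2055
290 222 [48 49 51] [0.0417 0.2085] 0.1851
300 230 [67 52 24] [0.0463 0.232 ] 0.1805
```

The body's lower edge reads z≈0.167, which is TCP+0.134, so the whole tool sits about 35 mm higher than reported. I'll correct all heights by 34 mm. Now lowering, reopening to half and pushing.

Call:
send_rows([
  [[0,10,-12,0],[0,0,-12,0],[0,0,-8,0],[0,0,0,0],[0,0,0,0]],
], grip=0)

```text
time_s: 4.65
ee_pos: [0.5499, -0.0076, 0.0012]
eef_rot: [-1.537, 1.57, 3.089]
force: [-0.2, 0.5, 0.0]
grip_width: 0.037
```

```bash
python3 st.py
```

```text
4.65 [ 0.5499 -0.0076  0.0012] rack [-0.0019  0.2528] jawerr 0.0029 grip 0.037020651085273484 F [-0.2   0.51  0.01] q6 0.005567510589474029
```

Call:
send_rows([
  [[-1,-15,0,0],[-1,-10,0,0],[-0.6,-6,0,0],[-0.4,-4,0,0],[-0.4,-4,0,0],[-0.3,-4,0,0],[-0.3,-4,0,0],[-0.3,-4,0,0],[0,0,0,0]],
])

```text
time_s: 5.55
ee_pos: [0.5456, -0.0589, 0.0014]
eef_rot: [-2.033, 1.571, 2.593]
force: [-0.9, 2.2, -1.3]
grip_width: 0.0469
```

```bash
python3 st.py; python3 - <<'E'
from h import *
o,R=tool();pic,d=shot('wrist','w4');T=np.eye(4);T[:3,:3]=R;T[:3,3]=o['ee_pos'];par=ctrl.camera_params('wrist')
P=world('wrist',pic,d,par,T@par['mount'])
for v in range(150,400,15): print(v,pic[v,285],w2r(P[v,285]).round(4),P[v,285,2].round(4))
E
```

```text
5.55 [ 0.5456 -0.0589  0.0014] rack [-0.0017  0.2014] jawerr 0.0027 grip 0.04689572729332195 F [-0.92  2.19 -1.27] q6 -0.088027999063208
150 [138  88  55] [-0.0026  0.2635] 0.0116
165 [140  89  56] [-0.0026  0.255 ] 0.0116
180 [140  89  55] [-0.0026  0.2463] 0.0121
195 [140  89  55] [-0.0026  0.2374] 0.0118
210 [144  92  56] [-0.0025  0.2285] 0.0128
225 [142  90  56] [-0.0025  0.2193] 0.0129
240 [221 141  88] [-0.0025  0.2095] 0.0124
255 [218 138  85] [-0.0025  0.1992] 0.0113
270 [106  73  62] [-0.0025  0.1957] 0.0255
285 [43 52 79] [-0.0024  0.1913] 0.0356
300 [34 49 78] [-0.0024  0.187 ] 0.0447
315 [31 49 79] [-0.0024  0.1838] 0.0543
330 [29 49 78] [-0.0024  0.1806] 0.0629
345 [28 47 77] [-0.0024  0.1776] 0.0708
360 [59 58 59] [-0.0025  0.2291] 0.1451
375 [76 74 75] [-0.0025  0.227 ] 0.1476
390 [28 47 77] [-0.0024  0.1706] 0.0925
```

View pics/w4.png

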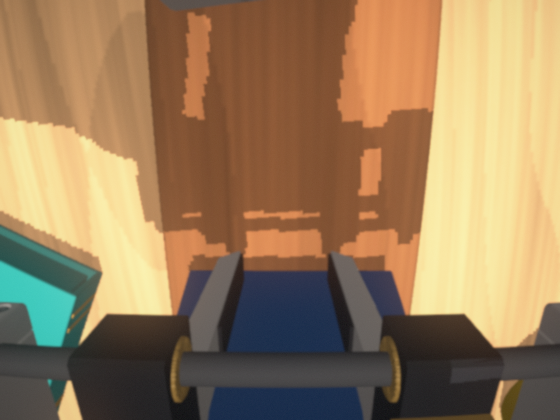

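The foot has slid in to y≈0.195 (foot edge at row 270) and the lean is about 0.34. The gripper body would soon meet the top of the book, so I'll back off, raise the tips to about 0.094 and push on.

Call:
send_rows([
  [[1,12,0,0],[0,0,30,0],[0,0,30,0],[0,0,0,0],[-1,-12,0,0],[-1,-12,0,0],[-0.5,-6,0,0],[-0.4,-4,0,0],[-0.4,-4,0,0],[-0.3,-4,0,0],[0,0,0,0]],
])

```text
time_s: 6.7
ee_pos: [0.5426, -0.0882, 0.0606]
eef_rot: [-2.224, 1.569, 2.402]
force: [-0.5, 3.0, -2.0]
grip_width: 0.047
```

```bash
python3 st.py; cat > wl.py <<'E'
import sys
from h import *
t=sys.argv[1]
o,R=tool();pic,d=shot('wrist',t);T=np.eye(4);T[:3,:3]=R;T[:3,3]=o['ee_pos'];par=ctrl.camera_params('wrist')
P=world('wrist',pic,d,par,T@par['mount'])
for u in (205,285,365):
  for v in range(200,420,12):
    if pic[v,u,2]>pic[v,u,0]*1.2: print(u,v,w2r(P[v,u]).round(4),P[v,u,2].round(4))
E
python3 wl.py w5
```

```text
6.7 [ 0.5426 -0.0882  0.0606] rack [-0.002   0.1719] jawerr 0.0027 grip 0.04704497206781662 F [-0.51  2.98 -1.95] q6 -0.14267065385079097
285 224 [-0.0029  0.1783] 0.034
285 236 [-0.0028  0.1745] 0.0489
285 248 [-0.0028  0.1709] 0.0619
285 260 [-0.0028  0.1675] 0.0733
285 272 [-0.0028  0.1647] 0.0842
285 284 [-0.0027  0.1619] 0.094
285 296 [-0.0027  0.1596] 0.1035
285 308 [-0.0027  0.1569] 0.1112
285 320 [-0.0027  0.1548] 0.1191
285 332 [-0.0027  0.1527] 0.1263
285 344 [-0.0027  0.151 ] 0.1333
285 392 [-0.0026  0.1442] 0.1563
285 404 [-0.0026  0.1443] 0.1628
285 416 [-0.0026  0.1415] 0.1661
365 236 [0.0514 0.1745] 0.0487
365 248 [0.0488 0.171 ] 0.0618
365 260 [0.0468 0.167 ] 0.0721
365 272 [0.0446 0.1642] 0.0832
```

View pics/w5.png

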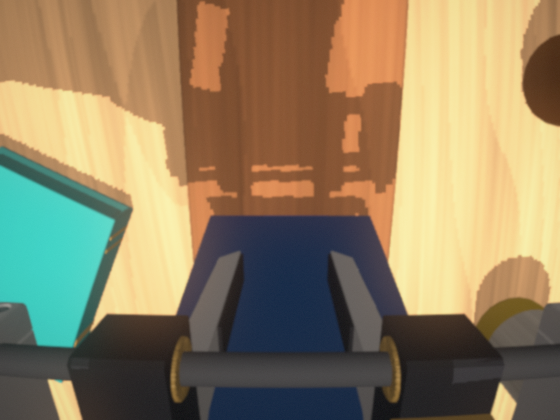

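Rising well at 3 N: the foot is at about 0.180 and the lean about 0.27. Continuing.

Call:
send_rows([
  [[-0.4,-4,0,0],[-0.4,-4,0,0],[-0.4,-4,0,0],[-0.3,-4,0,0],[-0.3,-3,0,0],[-0.2,-2,0,0],[0,0,0,0]],
])

```text
time_s: 7.45
ee_pos: [0.5406, -0.109, 0.0606]
eef_rot: [-2.3, 1.569, 2.326]
force: [0.8, 7.3, -5.3]
grip_width: 0.0469
```

```bash
python3 st.py; python3 wl.py w6
```

```text
7.45 [ 0.5406 -0.109   0.0606] rack [-0.0022  0.151 ] jawerr 0.0028 grip 0.04694193029662526 F [ 0.83  7.27 -5.33] q6 -0.1804066030912234
285 236 [-0.003   0.1447] 0.0236
285 248 [-0.003  0.144] 0.0462
285 260 [-0.003   0.1429] 0.0644
285 272 [-0.0029  0.1422] 0.0807
285 284 [-0.0029  0.1411] 0.0941
285 296 [-0.0029  0.141 ] 0.1074
285 308 [-0.0029  0.1399] 0.1175
285 320 [-0.0029  0.1394] 0.1275
285 332 [-0.0028  0.139 ] 0.1365
285 344 [-0.0028  0.139 ] 0.1451
285 392 [-0.0028  0.139 ] 0.1726
285 404 [-0.0028  0.1385] 0.1777
285 416 [-0.0028  0.1377] 0.1821
```

Call:
send_rows([
  [[-0.2,-2,0,0],[-0.1,-1.5,0,0],[-0.1,-1,0,0],[0,0,0,0]],
])

```text
time_s: 7.9
ee_pos: [0.5402, -0.1116, 0.0604]
eef_rot: [-2.653, 1.566, 1.973]
force: [2.0, 20.4, -6.5]
grip_width: 0.047
```

```bash
python3 st.py; python3 wl.py w7
```

```text
7.9 [ 0.5402 -0.1116  0.0604] rack [-0.0023  0.1484] jawerr 0.0028 grip 0.04698077915663695 F [ 2.   20.42 -6.47] q6 -0.18788986462330048
285 248 [-0.0032  0.1395] 0.0411
285 260 [-0.0031  0.1386] 0.0603
285 272 [-0.0031  0.1386] 0.0786
285 284 [-0.003   0.1386] 0.0943
285 296 [-0.003   0.1383] 0.1073
285 308 [-0.003   0.1387] 0.1199
285 320 [-0.003  0.138] 0.1293
285 332 [-0.003   0.1386] 0.1398
285 344 [-0.0029  0.1384] 0.148
285 392 [-0.0029  0.1382] 0.1746
285 404 [-0.0029  0.1374] 0.1792
```

The face is now vertical within noise (y≈0.1385 from z=0.04 to 0.18) and the force has risen to 20 N, so the row is seated. I'll back off and check that it stands.

Call:
send_rows([
  [[0.4,4,0,0],[1,12,0,0],[3,30,20,0],[0,0,45,0],[0,0,45,0],[0,0,45,0],[0,0,0,0]],
])

```text
time_s: 8.65
ee_pos: [0.5472, -0.0683, 0.2229]
eef_rot: [1.417, 1.56, -0.24]
force: [0.4, 0.0, -0.2]
grip_width: 0.0471
```

```bash
python3 st.py; python3 wl.py w8; python3 - <<'E'
from h import *
shot('scene','scene3')
a=cv2.imread('pics/scene3.png')[100:320,150:470];cv2.imwrite('pics/s3.png',cv2.resize(a,None,fx=2.4,fy=2.4))
E
```

```text
8.65 [ 0.5472 -0.0683  0.2229] rack [0.0008 0.1922] jawerr 0.0031 grip 0.04708115225384173 F [ 0.36  0.02 -0.16] q6 -0.10419732086506492
285 236 [0.0019 0.1397] 0.0573
285 248 [0.0015 0.1394] 0.0936
285 260 [0.0012 0.1391] 0.1241
285 272 [0.0009 0.1395] 0.1514
285 284 [0.0007 0.1396] 0.1743
```

View pics/s3.png

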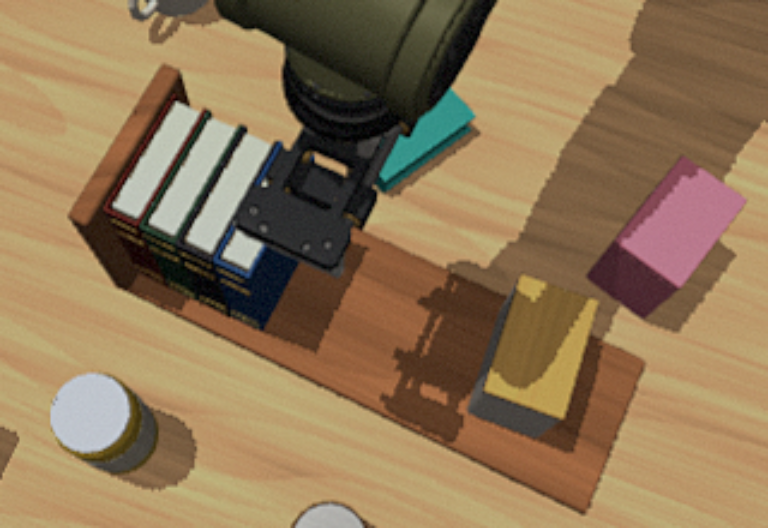

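View pics/w8.png

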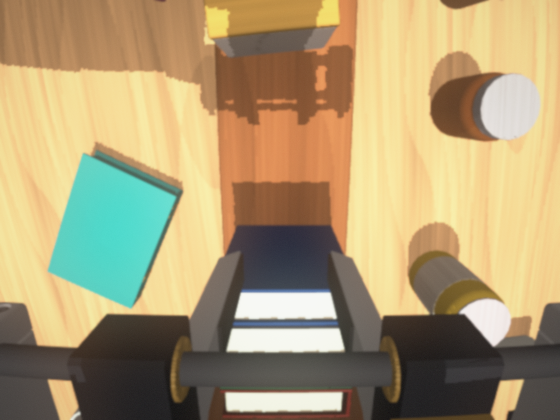

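The blue book stands upright against the row (crop: foot corner at (265,325)) and is still vertical with nothing touching it. Now I'll go behind the brass-topped bookend.

Call:
send_rows([
  [[2,45,0,0],[2,45,0,0],[2,45,0,0],[2,45,0,0],[2,45,0,0],[0,33,0,0],[0,0,-45,0],[0,0,-45,0],[0,0,-45,0],[0,0,-40,0],[0,0,0,0]],
])

```text
time_s: 9.85
ee_pos: [0.5511, 0.1889, 0.035]
eef_rot: [-1.197, 1.56, -2.854]
force: [-0.6, 0.2, 0.2]
grip_width: 0.0464
```

```bash
python3 st.py; python3 - <<'E'
from h import *
shot('top','top4'); shot('scene','scene4')
a=cv2.imread('pics/top4.png')[130:300,120:400];b=cv2.imread('pics/scene4.png')[100:320,150:470]
cv2.imwrite('pics/t4.png',cv2.resize(a,None,fx=2.8,fy=2.8));cv2.imwrite('pics/s4.png',cv2.resize(b,None,fx=2.4,fy=2.4))
E
```

```text
9.85 [0.5511 0.1889 0.035 ] rack [-0.0181  0.4486] jawerr 0.003 grip 0.046413951633530834 F [-0.62  0.22  0.23] q6 0.35354772358450437
```

View pics/s4.png

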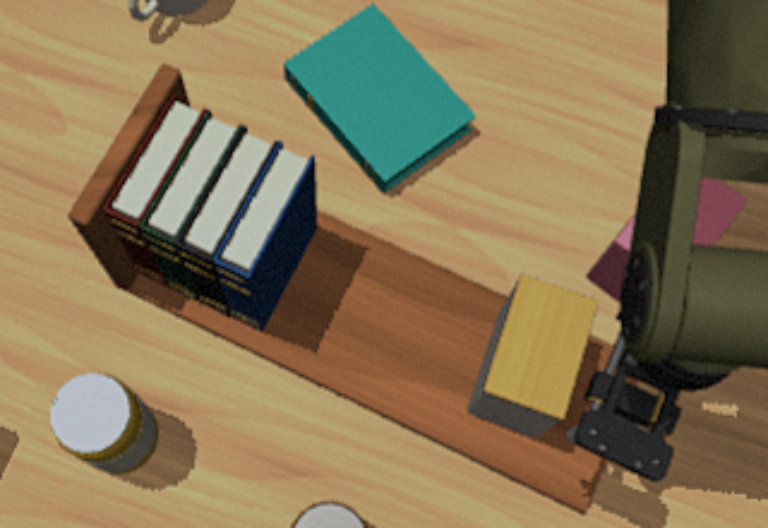

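View pics/t4.png

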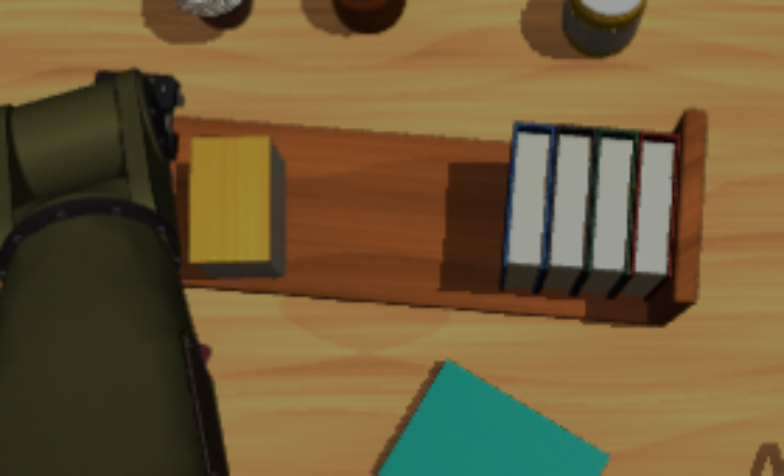

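The row is all square and the gripper is behind the bookend, at crop (630,420) in the scene view. Lowering and then pushing low and slowly.

Call:
send_rows([
  [[3,0,-18,0],[3,0,-16,0],[0,0,0,0],[-0.9,-10,0,0],[-0.9,-10,0,0],[-0.4,-5,0,0],[-0.4,-5,0,0],[-0.4,-5,0,0],[-0.4,-5,0,0],[-0.4,-5,0,0],[0,0,0,0]],
])

```text
time_s: 11.05
ee_pos: [0.5579, 0.1448, 0.0083]
eef_rot: [2.139, 1.569, 0.482]
force: [2.7, 2.5, 1.2]
grip_width: 0.0472
```

```bash
python3 st.py; cat > be.py <<'E'
import sys
from h import *
t=sys.argv[1]
for n in ['top','scene']:
    pic,d=shot(n,t+n);P=world(n,pic,d,ctrl.camera_params(n));hsv=cv2.cvtColor(pic,cv2.COLOR_RGB2HSV)
    h,s,v=[hsv[...,i].astype(int) for i in range(3)]
    m=(d>0)&(h>18)&(h<32)&(s>130)&(abs(P[...,2]-.122)<.012)
    k,lab,st,_=cv2.connectedComponentsWithStats(m.astype(np.uint8));m=lab==1+np.argmax(st[1:,4])
    r=cv2.minAreaRect((w2r(P[m])*1000).astype(np.float32));print(n,m.sum(),np.median(P[m][:,2]),np.round(r[1],1),cv2.boxPoints(r).round(1).tolist())
a=cv2.imread(f'pics/{t}top.png')[130:300,120:400];b=cv2.imread(f'pics/{t}scene.png')[100:320,150:470]
cv2.imwrite(f'pics/{t}c.png',np.vstack([cv2.resize(a,(480,291)),cv2.resize(b,(480,300))]))
E
python3 be.py b1
```

```text
11.05 [0.5579 0.1448 0.0083] rack [-0.0075  0.4054] jawerr 0.0026 grip 0.04720250312718149 F [2.75 2.5  1.21] q6 0.27620580109133785
top 830 0.1220990809680218 [109.9  47.8] [[-70.4000015258789, 372.6000061035156], [-70.30000305175781, 324.8999938964844], [39.599998474121094, 325.1000061035156], [39.5, 372.8999938964844]]
scene 1110 0.1215049141738232 [108.9  53.1] [[-69.5999984741211, 378.6000061035156], [-69.30000305175781, 325.5], [39.599998474121094, 326.0], [39.29999923706055, 379.1000061035156]]
```

View pics/b1c.png

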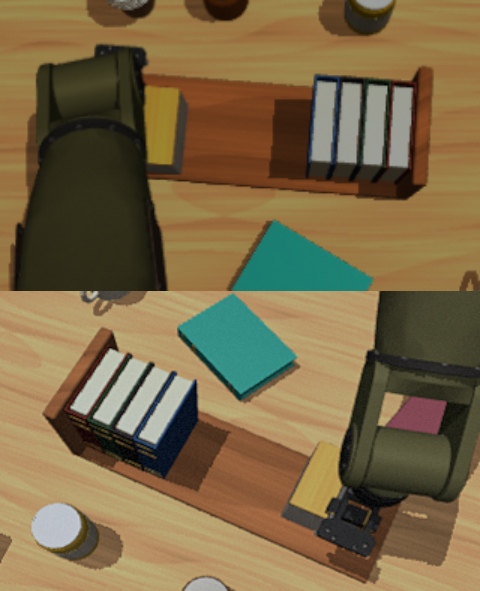

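The bookend is sliding and has squared up to the fingers: its inner face is at y≈0.3255, about 187 mm from the book. Continuing.

Call:
send_rows([
  [[-0.7,-8,0,0],[-0.9,-10,0,0],[-0.9,-10,0,0],[-0.9,-10,0,0],[-0.9,-10,0,0],[-0.9,-10,0,0],[-0.9,-10,0,0],[-0.9,-10,0,0],[-0.9,-10,0,0],[-0.9,-10,0,0],[-0.9,-10,0,0],[0,0,0,0]],
])

```text
time_s: 12.35
ee_pos: [0.5474, 0.0362, 0.0075]
eef_rot: [-1.458, 1.571, -3.116]
force: [-0.5, 0.4, -0.8]
grip_width: 0.0469
```

```bash
python3 st.py; python3 be.py b2
```

```text
12.35 [0.5474 0.0362 0.0075] rack [-0.0082  0.2962] jawerr 0.0022 grip 0.04693557107178817 F [-0.49  0.4  -0.83] q6 0.08603960524099594
top 658 0.12197742223099073 [110.2  35.9] [[-70.5, 250.8000030517578], [-70.19999694824219, 214.89999389648438], [40.0, 216.0], [39.599998474121094, 251.89999389648438]]
scene 739 0.121526507096403 [93.3 50.5] [[-53.79999923706055, 266.1000061035156], [-53.599998474121094, 215.60000610351562], [39.599998474121094, 215.89999389648438], [39.400001525878906, 266.5]]
```

View pics/b2c.png

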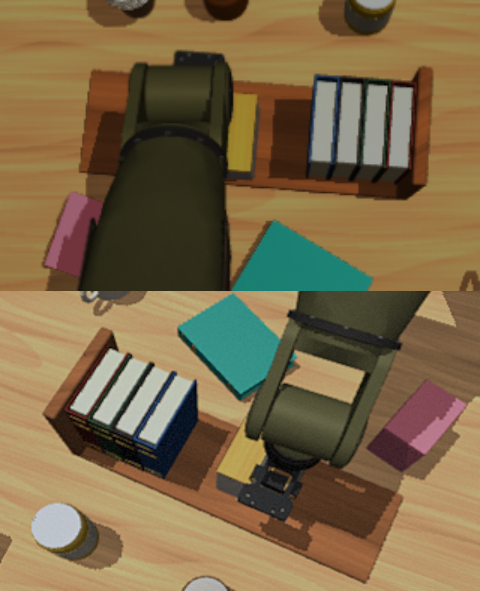

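The gap is now 77 mm, with the bookend square and upright. Closing it, slowing at the end.

Call:
send_rows([
  [[-0.7,-8,0,0],[-0.9,-10,0,0],[-0.9,-10,0,0],[-0.9,-10,0,0],[-0.9,-10,0,0],[-0.9,-10,0,0],[-0.7,-8,0,0],[-0.3,-4,0,0],[-0.2,-2,0,0],[-0.2,-2,0,0],[0,0,0,0]],
])

```text
time_s: 13.55
ee_pos: [0.5408, -0.0368, 0.0073]
eef_rot: [-2.138, 1.57, 2.489]
force: [1.1, 3.0, -1.2]
grip_width: 0.0471
```

```bash
python3 st.py; python3 be.py b3
```

```text
13.55 [ 0.5408 -0.0368  0.0073] rack [-0.0083  0.2229] jawerr 0.0032 grip 0.04708599304024241 F [ 1.11  2.96 -1.16] q6 -0.0500445639748163
top 285 0.12213777619201438 [109.4  28. ] [[-72.69999694824219, 171.0], [-69.19999694824219, 143.3000030517578], [39.400001525878906, 157.3000030517578], [35.79999923706055, 185.0]]
scene 416 0.12142766656125481 [77.2 36.5] [[-38.79999923706055, 189.6999969482422], [-38.29999923706055, 153.1999969482422], [39.0, 154.3000030517578], [38.400001525878906, 190.8000030517578]]
```

Call:
send_rows([
  [[-0.1,-1.5,0,0],[-0.1,-1.5,0,0],[-0.1,-1,0,0],[-0.1,-1,0,0],[0,0,0,0]],
])

```text
time_s: 14.15
ee_pos: [0.5405, -0.0411, 0.0074]
eef_rot: [-2.758, 1.569, 1.868]
force: [-0.2, 9.7, -0.1]
grip_width: 0.0473
```

```bash
python3 st.py
```

```text
14.15 [ 0.5405 -0.0411  0.0074] rack [-0.0083  0.2186] jawerr 0.0031 grip 0.04726882950155474 F [-0.21  9.69 -0.06] q6 -0.05909623920667543
```

Call:
send_rows([
  [[-0.1,-1,0,0],[-0.1,-1,0,0],[0,0,0,0]],
])

```text
time_s: 14.45
ee_pos: [0.5404, -0.0413, 0.0074]
eef_rot: [-3.04, 1.567, 1.587]
force: [2.9, 26.1, 1.5]
grip_width: 0.0466
```

```bash
python3 st.py
```

```text
14.45 [ 0.5404 -0.0413  0.0074] rack [-0.0083  0.2184] jawerr 0.0036 grip 0.046603885279111225 F [ 2.88 26.07  1.49] q6 -0.06264485059132915
```

The force jumped to 26 N with almost no travel, so it's snug. Retreating and checking.

Call:
send_rows([
  [[0.2,3,0,0],[0.9,10,0,0],[3,30,0,0],[0,20,35,0],[0,0,45,0],[0,0,45,0],[0,0,45,0],[0,45,10,0],[0,45,0,0],[0,45,0,0],[0,45,0,0],[0,45,0,0]],
])

```text
time_s: 15.65
ee_pos: [0.5441, 0.2458, 0.1876]
eef_rot: [0.713, 1.57, -0.944]
force: [1.1, -0.0, -0.4]
grip_width: 0.0474
```

Call:
send_rows([
  [[0,45,0,0],[0,45,0,0],[0,45,0,0],[0,0,0,0],[0,0,0,0]],
])

```text
time_s: 16.15
ee_pos: [0.544, 0.3795, 0.1868]
eef_rot: [-0.397, 1.57, -2.052]
force: [-0.5, -0.3, 0.1]
grip_width: 0.0468
```

```bash
python3 st.py; python3 be.py b4; python3 - <<'E'
from h import *
for n in ['top','scene']:
    z=np.load(f'pics/b4{n}.npz');pic,d=z['pic'],z['d'];P=world(n,pic,d,ctrl.camera_params(n));r=w2r(P)
    hsv=cv2.cvtColor(pic,cv2.COLOR_RGB2HSV)
    m=(d>0)&(abs(P[...,2]-.181)<.006)&(abs(r[...,0])<.05)&(r[...,1]>-.0)&(r[...,1]<.16)
    q=r[m];print(n,'tops y range',np.percentile(q[:,1],[1,99]).round(4),np.median(P[m][:,2]))
    b=m&(hsv[...,0]>100)&(hsv[...,0]<125)&(hsv[...,1]>100); print('blue rim y',np.percentile(r[b][:,1],[5,50,95]).round(4))
b=cv2.imread('pics/b4scene.png')[110:300,180:400];cv2.imwrite('pics/b4z.png',cv2.resize(b,None,fx=3.4,fy=3.1,interpolation=cv2.INTER_CUBIC))
E
```

```text
16.15 [0.544  0.3795 0.1868] rack [-0.0422  0.6379] jawerr 0.0043 grip 0.046813891651772827 F [-0.5  -0.29  0.06] q6 0.6388735625219674
top 1027 0.12213850057084219 [109.6  69.4] [[-70.5, 206.6999969482422], [-70.0999984741211, 137.3000030517578], [39.5, 137.89999389648438], [39.099998474121094, 207.3000030517578]]
scene 1254 0.12139161885494437 [109.1  68.8] [[-69.69999694824219, 207.39999389648438], [-68.19999694824219, 138.60000610351562], [40.900001525878906, 141.0], [39.400001525878906, 209.8000030517578]]
top tops y range [0.001 0.137] 0.1784236093360383
blue rim y [0.1034 0.1062 0.137 ]
scene tops y range [0.0009 0.1381] 0.17740721193860143
blue rim y [0.1039 0.1075 0.1384]
```

View pics/b4z.png

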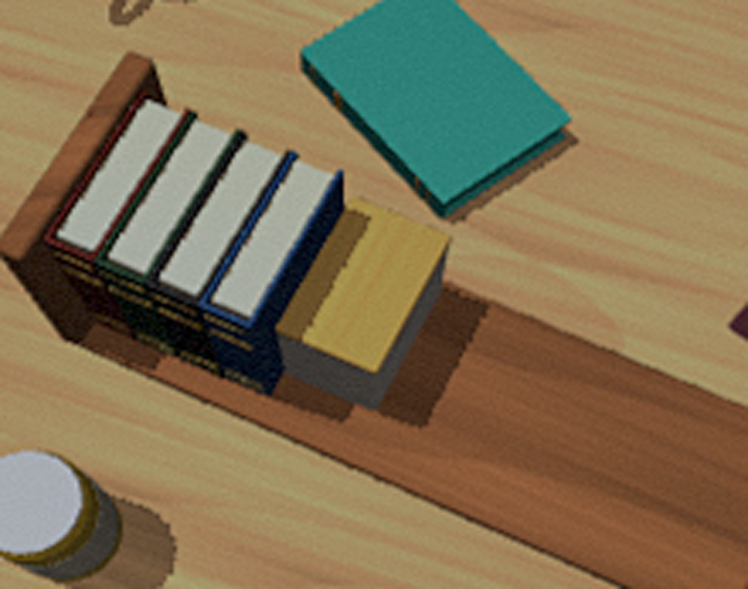

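View pics/b4top.png

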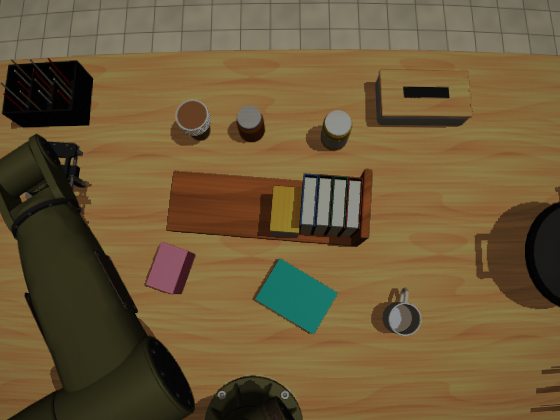

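The final views show four books upright, with the brass-topped bookend flush against the blue one (top view: bookend at (285,210), row at (330,205)). Everything else is in its original place, so I'm handing in.

```bash
python3 -c "
from station import ctrl
print(ctrl.hand_in())"
```

```text
the job is handed in; nothing more can be done
None
```

The job is done and handed in at about 16 s of the 56 s allowed. I pushed the blue book's foot in, low at first and then at mid-height, until it stood upright against the row. Only then did I slide the marble bookend along the rack until it met the book.

**Book:** its outer face measured y ≈ 0.137–0.138, inside the home range of 0.136–0.139. It stayed upright with nothing touching it.

**Bookend:** its inner face measured y ≈ 0.137–0.138 in the top view, so there is no visible gap. At contact the push rose to 26 N with only 0.2 mm of travel. The scene camera read 0.1386–0.141 for the same face, a disagreement of 1–3 mm. The bookend also sits about 15 mm off the row's centre line; it was about 12 mm off at the start.

**Other things:** the standing books measured in place. The mug, jar, canister, cups and both look-alikes looked unmoved in the last picture.

**What disagreed:** the wrist camera showed the fingertips about 34 mm above the reported TCP. My first low pass therefore missed the book without touching it, and I corrected the heights for all later moves.

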